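# Bring the glass platen down over the drawing

### The arm

A 7-joint arm with a two-finger parallel gripper is mounted at the origin on the work surface. World frame = base frame: x ahead of the robot, y to its left, z up, the work surface at z = 0. Lengths are in m, angles in rad, forces in N, time in s.
With the tool pointing down it reaches from about 0.4 to 0.85 m from the base axis. Payload 4.4 kg.
Tool frame: the origin (TCP) lies on the mounting face of the last link; the fingertips stand 199 mm ahead of it and the grasp point (between the pads) lies 180 mm ahead of it; z points along the fingers, y is the direction in which the jaws open and shut (so a half turn about z gives the same grasp; the last joint's range is limited). The gripper opens to 94 mm and grips with 3 to 60 N. Pads are 16 mm wide; open, the fingers measure 119 mm over their backs; the gripper's body (75 mm by 177 mm) begins 78 mm behind the grasp point.
Start: joints at [-1.201, 0.628, 0.038, 1.517, -0.027, 0.996, -0.02], TCP at [0.274, 0.589, 0.405] pointing down, gripper open.
Joint ranges: [-3.06, 3.06], [-0.37, 2.12], [-1.25, 1.32], [0.18, 2.47], [-1.1, 4.24], [0.23, 1.98], [-2.94, 2.94]. Speed limits (rad/s): [2.57, 2.57, 3.14, 3.14, 3.14, 3.14, 3.14].

### API

Orientations are given as a unit quaternion [w, x, y, z].
In Python, from plant import robot gives the robot as it stands. The module is installed in compiled form; this text tells all that it offers.
- The arm moves only by the tool step_arm, never from a script. Its argument "commands" is a list of rows, each a list of 2 entries, a list of its own where there are three numbers: the shift along the tool's x, y, z in mm, then the turn, a rotation vector about the tool's x, y, z in degrees. A call has 1 to 20 rows; each row is the pose to reach, as a shift and turn from the pose commanded when the call began, along the tool's axes at that moment; what a row does not reach only later rows make up. A row lasts 1/8 s, in which the tool goes at most 62.5 mm and 10.7 degrees, less where a joint would pass 70% of its speed; a pose out of reach is approached as far as the arm can. A call with a gripper value outside its range is refused whole. "fingers" is the finger opening in mm, from 0 to 94, set as the call begins (left out, the last holds). The fingers move at their own pace and stop on an object; "grip_force" is the grip in N (left out, the last holds). Time passes only in rows, so rows that repeat a pose let the fingers close. It gives the time, the measured TCP pose, the force and the opening at its end, in the units of the state.
- robot.read_state(): the state, without advancing time (a new reading comes with each control period).
- robot.grab_frame(name): name is "scene" or "top"; returns (picture, depth): 480x640x3 uint8, red, green, blue; 480x640 float32, m along the optical axis (not along the pixel's ray), 0 where there is no reading.
- robot.camera_params(name): a dict with "fx", "fy", "cx", "cy" (pixels), "D" ([k1, k2, p1, p2, k3] as OpenCV has them; the pictures are not rectified), "origin" and "attitude" of the camera in the world. Camera axes: x right, y up, looking along -z (the intrinsics and any distortion apply to the point x, -y, -z); pixel columns grow to the right and rows downward; lengths in m; the calibration is good to about 2 mm. A picture is of the moment at which its call begins. camera_params takes no time and is no camera call.
- robot.hand_in(): hands the job in, once; it reports no verdict.
Trained networks look in the newest picture that a camera, given by its name, has taken for a name from the list of things; names that differ only in an ending like _2 or _b are one class to them, and where a whole thing is asked for, a point or a joint stands for the part that bears it (a point fixed in the world has none). Each returns a list of dicts, best first, with "confidence" (0 to 1); they miss things now and then, are a little off and sometimes report something else, mostly with a low value. They report only what shows in the picture. A call takes as long as a camera call.
- robot.cut_out(camera, name): "mask" (480x640 bool, what is visible of it) and "rect" ([centre column, centre row, width, height] in pixels, round what is visible of it).
The state is a dict: "t": time; "q": joint angles; "joint_velocities": joint speeds; "joint_torque": joint torques, N m; "eef_pos": TCP position; "eef_rot": TCP orientation; "force": force on the tool from outside, world axes, zero at the start; "wrist_torque": the same for the moment, N m; "gripper_width": finger opening in m.
Only numpy, scipy, OpenCV 4.12 (cv2) and the standard library are available. Lean on these libraries where they do the work, as an engineer would, in place of code of your own. Each camera call takes 0.05 s, during which the arm holds its last target.

### The job

The drawing on the light box is ready for its shot: bring the hinged glass platen down over it. Tip the platen forward past upright and let it go so that it falls by itself, catch it from below on the outside of your fingers while it is still clearly open, and lower it gently until it is fully shut, without letting it drop the last bit, pinching it or lifting it open again. Leave everything else on the desk as it is.

Things in the scene. Friction and masses are not known exactly. Their poses are not given: they have to be found in the camera images.
- lightbox: Grey light box fixed to the desk, 155 mm deep (x) x 270 mm wide (y) x 85 mm high. Origin: centre of its underside, on the desk. Its x axis points from its open side (right, as the robot sees it) to its hinge side (left), within about 0.35 rad of world +y; z up. On its top lies the drawing.
- platen_hinge (a point): Middle of the platen's hinge line, along the box's top edge on the hinge side: 77.5 mm along the box's x axis from its centre, 85 mm above the desk. The hinge line runs along the box's y axis.
- platen (a joint): Opening angle of the platen: 0 = shut, flat on the box; 1.57 = upright; 1.80 = back stop. It starts leaning back past upright (1.60 to 1.66). The hinge is a little stiff, so it stands by itself from about 1.35 to 1.68; further forward it falls, slowed by worn dampers: let go at 1.1 it takes 2.5 to 5.5 s to sink to 0.5, then 1.5 to 2 s to land with a clack at 0.24 to 0.37 rad/s.
- platen_pane (a point): Middle of the platen's underside, 92 mm from the hinge line. The platen is a glass pane in a flat aluminium frame: 270 mm wide, 185 mm from hinge line to free edge, 12 mm thick, 0.42 to 0.6 kg. Moved at 1 rad/s the dampers resist with some 7 N at the free edge: move it slowly. It must not be pushed or pinched with more than 25 N.
- platen_lip (a point): Middle of the free edge of the platen's underside, 185 mm from the hinge line; the platen's 12 mm thickness lies beyond it (above it when shut, on the side away from the drawing when upright). Shut, this edge stands 30 mm out beyond the box's side wall, 85 mm above the desk, so there is free room under it for the fingers.
- pencil_jar: White jar, 72 mm across and 95 mm high, with pencils standing up to 175 mm; origin at the centre of its foot. Leave alone.
- ink_bottle: Small ink bottle, 54 mm across, 75 mm high; origin at the centre of its foot. Leave alone.
- charcoal_carton: Flat cardboard carton, 45 x 100 x 22 mm; origin at the centre of its underside. Leave alone.
- craft_knife: Craft knife lying flat, 160 mm long, 20 mm wide, 16 mm high; origin under the middle of its handle. Leave alone.

How it is judged:
On the way, in this order (a step that is already met when the one before it is completed fails the run):
1. the platen is tipped past upright and falls by itself, touched by nothing (value of joint platen between 0.4 and 1.45 rad and velocity of joint platen below -0.03 rad/s and contact force between lightbox and anything else below 0.05 N), for 0.15 s.
2. the platen is caught on the fingers and slowed while still clearly open (more than 0.3 rad) (value of joint platen above 0.3 rad and velocity of joint platen above -0.2 rad/s and contact force between lightbox and the fingers above 0.5 N), for 0.1 s.
At the end, for the whole second after the job is handed in: The platen lies shut (within 0.02 rad) and the four things on the desk are within 15 mm of where they were, jar and bottle upright (value of joint platen below 0.02 rad and distance of each of pencil_jar, ink_bottle, charcoal_carton, craft_knife from where it was at the start of the episode below 0.015 m and angle between each of pencil_jar, ink_bottle's own z axis and vertical below 0.1 rad); the robot touches nothing.
It fails at once if the platen comes down the last 10 mm faster than 0.18 rad/s: dropped or slammed (value of joint platen between 0.006 and 0.055 rad and velocity of joint platen below -0.18 rad/s).
It fails at once if the platen is lifted open again instead of lowered (value of joint platen below 1.2 rad and velocity of joint platen above 0.2 rad/s).
It fails at once if the platen is pinched: held from above and below at once on its way down (value of joint platen between 0.03 and 1.3 rad and contact force between any of platen_c1, platen_c3, platen_c5, platen_c7 and the fingers above 1 N and contact force between any of platen_c2, platen_c4, platen_c6 and the fingers above 1 N).
It fails at once if the glass platen or the box is pushed with more than 25 N (contact force between lightbox and anything else above 25 N).
It fails at once if something else on the desk is pushed or lifted (distance of any of pencil_jar, ink_bottle, charcoal_carton, craft_knife from where it was at the start of the episode above 0.02 m).
It also fails if it takes over 48 s, if anything falls off the work surface, if the arm or the gripper's body presses on something with over 40 N, if the wrist force passes 120 N, or if a joint passes its speed limit or range.

## Working session

There is one attempt and no reset: what is moved stays moved. The work goes in short steps, Python scripts to look and compute and a tool call to move; the robot and the scene stay as the last step left them, time stands still between calls to the robot, and variables do not carry over. Pictures are saved under pics/ and viewed, and the job is handed in when it is done.

Besides the shell and the picture viewer there is one more tool, called by a JSON object that holds its "api" and its "payload", one argument or row to a line. step_arm: Moves the arm, as the interface text tells. Its arguments: {"type":"object","properties":{"commands":{"type":"array","items":{"type":"array"}},"fingers":{"type":"number"},"grip_force":{"type":"number"}},"required":["commands"]}

```bash
mkdir -p pics; ls
cat > h.py <<'E'
import numpy as np, cv2
from scipy.spatial.transform import Rotation as R
from plant import robot
def Rq(q): return R.from_quat([q[1],q[2],q[3],q[0]])
def cam(n):
    p=robot.camera_params(n); K=np.array([[p['fx'],0,p['cx']],[0,p['fy'],p['cy']],[0,0,1.]])
    return K,np.array(p['D'],float),np.array(p['origin']),p['attitude']
def att(a):
    a=np.array(a,float)
    return a if a.shape==(3,3) else Rq(a).as_matrix()
def world(n,uv,d):
    K,D,o,a=cam(n); uv=np.asarray(uv,float).reshape(-1,1,2)
    n_=cv2.undistortPoints(uv,K,D).reshape(-1,2); d=np.asarray(d).reshape(-1,1)
    c=np.hstack([n_[:,:1]*d,-n_[:,1:]*d,-d]); return c@att(a).T+o
def pix(n,P):
    K,D,o,a=cam(n); c=(np.asarray(P).reshape(-1,3)-o)@att(a); c=c*[1,-1,-1]
    return cv2.projectPoints(c,np.zeros(3),np.zeros(3),K,D)[0].reshape(-1,2)
E
python3 - <<'E'
from h import *
s=robot.read_state(); print(s)
for n in ['scene','top']:
    im,d=robot.grab_frame(n); cv2.imwrite(f'pics/{n}0.png',im[:,:,::-1]); np.save(f'{n}0.npy',d); print(n,robot.camera_params(n))
    for t in ['lightbox','platen','pencil_jar','ink_bottle','charcoal_carton','craft_knife']:
        for r in robot.cut_out(n,t)[:2]:
            print(n,t,round(r['confidence'],2),np.round(r['rect']))
            m=r['mask']&(d>0); v,u=np.nonzero(m)
            if len(u):
                P=world(n,np.c_[u,v],d[m]); print('  med',np.round(np.median(P,0),3),'p2',np.round(np.percentile(P,2,axis=0),3),'p98',np.round(np.percentile(P,98,axis=0),3))
print(robot.read_state()['t'])
E
```

```text
pics
{'t': 0.0, 'q': array([-1.20081575,  0.6293302 ,  0.03841262,  1.51832775, -0.02699302,
        0.9963089 , -0.02002054]), 'joint_velocities': array([ 0.00038841,  0.00044026,  0.00052768, -0.00137747, -0.00081693,
       -0.00068807, -0.00200888]), 'joint_torque': array([-1.50433634e-04, -5.49730289e+01,  1.14372410e+00, -1.86628658e+01,
       -5.22887358e-02,  2.34331645e-02,  1.65007777e-04]), 'eef_pos': array([0.27421442, 0.58901459, 0.40377645]), 'eef_rot': array([-1.95068412e-04,  2.16166325e-01,  9.76356112e-01, -9.07851640e-04]), 'force': array([-0.54568285,  0.80852345,  0.05428975]), 'wrist_torque': array([-0.02090934,  0.01559252, -0.03136013]), 'gripper_width': 0.09379014984209312}
scene {'fx': 484.58809776077686, 'fy': 484.58809776077686, 'cx': 322.9196510282391, 'cy': 231.04587085989473, 'D': array([0.01452633, 0.        , 0.        , 0.        , 0.        ]), 'origin': array([ 1.19427567, -0.48782816,  0.57207978]), 'attitude': array([0.78950177, 0.44037289, 0.20454963, 0.37539061])}
scene lightbox 0.65 [334. 192. 161. 188.]
  med [0.563 0.126 0.086] p2 [ 0.4   -
[... 854 characters left out ...]
.91 [274. 286. 133. 203.]
  med [0.522 0.094 0.086] p2 [ 0.395 -0.016  0.081] p98 [0.655 0.159 0.268]
top platen 0.97 [227. 283.  42. 202.]
  med [0.522 0.147 0.219] p2 [0.396 0.136 0.093] p98 [0.654 0.161 0.269]
top pencil_jar 0.97 [152. 307.  64.  44.]
  med [0.481 0.292 0.071] p2 [0.448 0.255 0.002] p98 [0.513 0.323 0.16 ]
top ink_bottle 0.87 [274. 176.  25.  34.]
  med [0.714 0.093 0.073] p2 [0.696 0.07  0.016] p98 [0.742 0.116 0.077]
top charcoal_carton 0.86 [416. 357.  32.  55.]
  med [ 0.394 -0.175  0.022] p2 [ 0.347 -0.198  0.013] p98 [ 0.441 -0.152  0.025]
top craft_knife 0.71 [401. 238.  18.  78.]
  med [ 0.623 -0.152  0.013] p2 [ 0.546 -0.168  0.004] p98 [ 0.694 -0.137  0.018]
0.7
```

View pics/scene0.png

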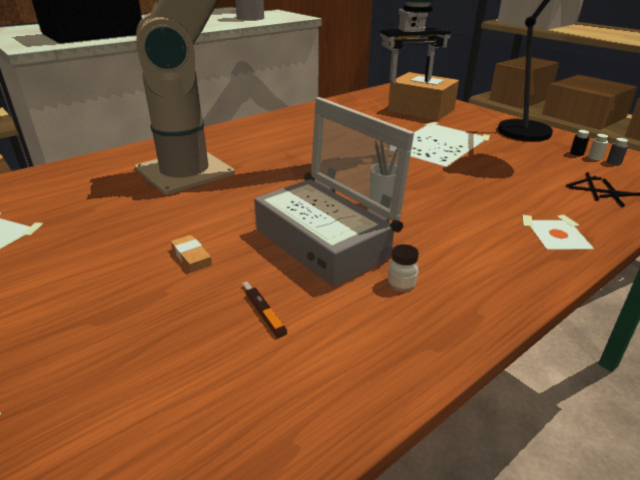

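View pics/top0.png

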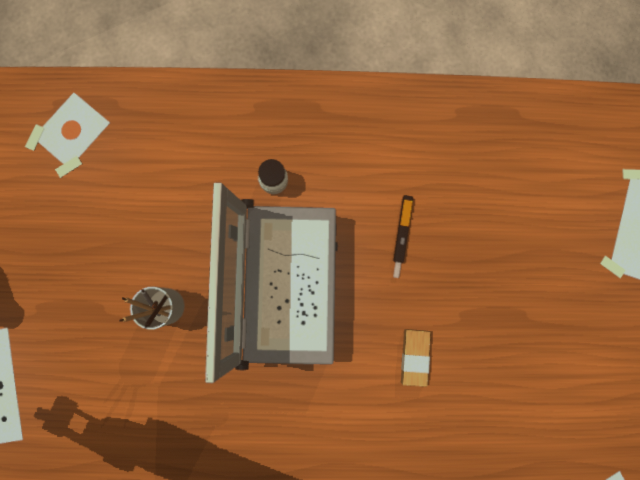

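The scene view shows the box at about (334,215) with the platen standing open at (362,160). The bottle is at (402,269), the carton at (190,252), and the knife at (265,310). In the top view the platen's top edge runs along column ~215 and the jar is at (152,307). Next I fit the box yaw, hinge line and platen angle.

Run:
```python
from h import *
from scipy.optimize import least_squares
P={}
im,d=robot.grab_frame('top'); m=robot.cut_out('top','lightbox')[0]['mask']; mp=robot.cut_out('top','platen')[0]['mask']
# box top surface points
v,u=np.nonzero((d>0)); W=world('top',np.c_[u,v],d[v,u])
sel=m[v,u]&~mp[v,u]&(abs(W[:,2]-.085)<.008); B=W[sel][:,:2]
r=cv2.minAreaRect(B.astype(np.float32)); print('top rect box',r, np.median(W[sel][:,2]))
# platen points from both
ims,ds=robot.grab_frame('scene'); ms=robot.cut_out('scene','platen')[0]['mask']
v,u=np.nonzero(ms&(ds>0)); S=world('scene',np.c_[u,v],ds[v,u])
v,u=np.nonzero(mp&(d>0)); T=world('top',np.c_[u,v],d[v,u])
for nm,A in (('scene',S),('top',T)):
    A=A[A[:,2]>.1]
    # robust plane y=a x+b z+c
    M=np.c_[A[:,0],A[:,2],np.ones(len(A))]; 
    f=least_squares(lambda p:(M@p-A[:,1])/.003,[0,0,.13],loss='soft_l1'); print(nm,f.x,'yaw',np.arctan(f.x[0]),'lean',np.arctan(f.x[1]), 'xr',A[:,0].min(),A[:,0].max(),'zmax',A[:,2].max(),np.std(M@f.x-A[:,1]))
top=T[T[:,2]>.255]; print('top edge', cv2.minAreaRect(top[:,:2].astype(np.float32)), np.median(top[:,2]))
np.savez('pts.npz',S=S,T=T,B=B)
```

```text
top rect box ((0.5238904356956482, 0.06177225708961487), (0.16564640402793884, 0.2897699475288391), 89.23787689208984) 0.08457380457565844Traceback (most recent call last):
  File "<stdin>", line 10, in <module>
IndexError: list index out of range
```

Run:
```python
from h import *
from scipy.optimize import least_squares
im,d=robot.grab_frame('top'); mp=robot.cut_out('top','platen')[0]['mask']; m=robot.cut_out('top','lightbox')[0]['mask']
ims,ds=robot.grab_frame('scene'); ms=robot.cut_out('scene','platen'); print(robot.read_state()['t'])
v,u=np.nonzero(m&(d>0)); W=world('top',np.c_[u,v],d[v,u])
B=W[(abs(W[:,2]-.085)<.006)]
v,u=np.nonzero(mp&(d>0)); T=world('top',np.c_[u,v],d[v,u])
L=[('top',T)]
if ms:
    v,u=np.nonzero(ms[0]['mask']&(ds>0)); L.append(('scene',world('scene',np.c_[u,v],ds[v,u])))
for nm,A in L:
    A=A[A[:,2]>.1]; M=np.c_[A[:,0],A[:,2],np.ones(len(A))]
    f=least_squares(lambda p:(M@p-A[:,1])/.003,[0,0,.13],loss='soft_l1'); print(nm,f.x.round(4),'lean',np.arctan(f.x[1]).round(3),'xr',np.percentile(A[:,0],[.5,99.5]).round(3),'zmax',A[:,2].max(),len(A))
top=T[T[:,2]>.258]; r=np.polyfit(top[:,0],top[:,1],1); print('top edge fit',r,np.percentile(top,[2,50,98],axis=0).round(3))
# box edges: front edge y_min per x bin, ends
xs=np.arange(.40,.65,.01); ymin=[np.percentile(B[abs(B[:,0]-x)<.005][:,1],1) for x in xs]; p=np.polyfit(xs,ymin,1); print('front',p, 'at .525',np.polyval(p,.525), np.std(np.polyval(p,xs)-ymin))
ys=np.arange(-.01,.11,.01)
for q in (1,99):
    e=[np.percentile(B[abs(B[:,1]-y)<.005][:,0],q) for y in ys]; p=np.polyfit(ys,e,1); print('end',p,np.polyval(p,.05))
np.savez('pts.npz',T=T,B=B)
```

```text
1.2
top [-0.0081  0.0989  0.1305] lean 0.099 xr [0.393 0.657] zmax 0.2717142021886788 6201
scene [-0.0026  0.082   0.1306] lean 0.082 xr [0.395 0.663] zmax 0.2711141261150106 8029
top edge fit [-0.0077642   0.15893337] [[0.397 0.149 0.259]
 [0.523 0.155 0.267]
 [0.654 0.162 0.27 ]]
front [-0.00965722 -0.01320006] at .525 -0.01827009940952736 0.0009210853516089604
end [0.00603941 0.39295002] 0.39325199161333735
end [0.00277352 0.65555775] 0.655696423205344
```

{"api": "step_arm", "payload": {
  "commands": [
    [[0,0,-60],[0,0,10]],
    [[-60,-40,-110],[0,0,20]],
    [[-110,-80,-120],[0,0,25]],
    [[-150,-120,-120],[0,10,30]],
    [[-150,-120,-120],[0,10,30]]
  ],
  "fingers": 0,
  "grip_force": 10
}}

```text
t: 1.82
eef_pos: [0.3631, 0.4121, 0.5258]
eef_rot: [-0.083, 0.465, 0.881, 0.02]
force: [-0.3, -0.5, -0.1]
gripper_width: 0.0474
```

```bash
cat >> h.py <<'E'
def log():
    import json
    s=robot.read_state(); open('log.txt','a').write(json.dumps([list(map(float,s['q'])),list(map(float,s['eef_pos'])),list(map(float,s['eef_rot']))])+'\n')
    print('t',s['t'],'q',s['q'].round(3),'p',s['eef_pos'].round(4),'w',round(s['gripper_width'],4),'F',s['force'].round(2)); print(Rq(s['eef_rot']).as_matrix().round(3)); return s
E
python3 -c "
import json
open('log.txt','w').write(json.dumps([[-1.20081575,0.6293302,0.03841262,1.51832775,-0.02699302,0.9963089,-0.02002054],[0.27421442,0.58901459,0.40377645],[-1.95068412e-04,2.16166325e-01,9.76356112e-01,-9.07851640e-04]])+'\n')
from h import *
log()"
```

```text
t 1.825 q [-0.954  0.372  0.158  1.631 -0.249  1.163 -0.105] p [0.3631 0.4121 0.5258] w 0.0474 F [-0.26 -0.46 -0.05]
[[-0.554  0.822 -0.129]
 [ 0.816  0.567  0.112]
 [ 0.165 -0.043 -0.985]]
```

{"api": "step_arm", "payload": {
  "commands": [
    [[-50,-50,0],[0,10,10]],
    [[-100,-100,0],[0,20,20]],
    [[-150,-150,0],[0,20,25]],
    [[-150,-150,0],[0,20,25]]
  ]
}}

```text
t: 2.33
eef_pos: [0.3206, 0.2064, 0.5062]
eef_rot: [-0.237, 0.631, 0.734, 0.079]
force: [-0.2, 0.2, -0.4]
gripper_width: 0.0072
```

```bash
python3 -c "
from h import *
log()"
```

```text
t 2.325 q [-0.625  0.146  0.235  2.072 -0.609  1.095  0.09 ] p [0.3206 0.2064 0.5062] w 0.0072 F [-0.23  0.23 -0.36]
[[-0.09   0.964 -0.248]
 [ 0.889  0.19   0.416]
 [ 0.448 -0.184 -0.875]]
```

```bash
cat > kin.py <<'E'
from h import *
import json, itertools
from scipy.optimize import least_squares
def load(): return [json.loads(l) for l in open('log.txt')]
ax='zyzyzyz'
def fkR(q,s,b,c):
    Rs=[R.from_euler('z',b)]; r=Rs[0]; out=[]
    for i in range(7):
        r=r*R.from_euler(ax[i],s[i]*q[i]); out.append(r)
    return out,r*R.from_euler('z',c)
E
python3 - <<'E'
from kin import *
D=load(); res=[]
for sg in itertools.product([1,-1],repeat=6):
    s=(sg[0],1)+sg[1:]
    for b0 in (0,2,4):
      for c0 in (0,2,4):
        f=lambda x: np.concatenate([(fkR(q,s,*x)[1].inv()*Rq(r)).as_rotvec() for q,p,r in D])
        o=least_squares(f,[b0,c0],max_nfev=30); res.append((o.cost,s,tuple(o.x.round(3))))
res.sort(key=lambda t:t[0])
for r in res[:6]: print(r)
E
```

```text
(np.float64(1.2034120550731922e-17), (-1, 1, -1, 1, -1, 1, -1), (np.float64(0.0), np.float64(1.571)))
(np.float64(1.2034121359448314e-17), (-1, 1, -1, 1, -1, 1, -1), (np.float64(6.283), np.float64(1.571)))
(np.float64(1.203412144873001e-17), (-1, 1, -1, 1, -1, 1, -1), (np.float64(0.0), np.float64(1.571)))
(np.float64(1.2034122134776493e-17), (-1, 1, -1, 1, -1, 1, -1), (np.float64(0.0), np.float64(1.571)))
(np.float64(1.203412220767155e-17), (-1, 1, -1, 1, -1, 1, -1), (np.float64(0.0), np.float64(1.571)))
(np.float64(1.2034159126145059e-17), (-1, 1, -1, 1, -1, 1, -1), (np.float64(6.283), np.float64(1.571)))
```

Run:
```python
from kin import *
D=load(); s=(-1,1,-1,1,-1,1,-1)
def rows(q): 
    o,_=fkR(q,s,0,np.pi/2); M=[o0.as_matrix() for o0 in o]
    return M
def A(cols):
    return np.vstack([np.stack([(np.eye(3) if k<0 else rows(q)[k])[:,a] for k,a in cols],1) for q,p,r in D])
y=np.concatenate([p for q,p,r in D])
for name,cols in {'srs':[(-1,2),(2,2),(4,2),(6,2)],'+x':[(-1,2),(2,2),(2,0),(4,2),(4,0),(6,2),(6,0)],'+y':[(-1,2),(2,2),(2,1),(4,2),(4,1),(6,2),(0,1)],'x3,x5':[(-1,2),(2,2),(2,0),(4,2),(5,0),(6,2)],'x0':[(-1,2),(0,0),(2,2),(4,2),(6,2)]}.items():
    M=A(cols); x,*_=np.linalg.lstsq(M,y,rcond=None); print(name,x.round(4),'res mm',np.abs(M@x-y).max()*1000)
```

```text
srs [0.2748 0.5577 0.3825 0.11  ] res mm 26.0575892178776
+x [ 0.2402  0.5762  0.009   0.3092  0.0697  0.0627 -0.0816] res mm 24.840025666442305
+y [ 3.362e-01  5.591e-01 -1.620e-02  3.821e-01 -4.000e-04  1.765e-01
 -1.150e-02] res mm 6.963247201063893e-07
x3,x5 [0.2705 0.5585 0.0109 0.388  0.0153 0.1006] res mm 26.665702587844066
x0 [ 0.3603 -0.0724  0.5567  0.4675  0.1524] res mm 23.693538900132705
```

```bash
cat >> kin.py <<'E'
S=(-1,1,-1,1,-1,1,-1)
LINK=[(-1,2,.3362),(2,2,.5591),(2,1,-.0162),(4,2,.3821),(4,1,-.0004),(6,2,.1765),(0,1,-.0115)]
LO=np.array([-3.06,-.37,-1.25,.18,-1.1,.23,-2.94]); HI=np.array([3.06,2.12,1.32,2.47,4.24,1.98,2.94])
def fk(q):
    o,Re=fkR(q,S,0,np.pi/2); M=[a.as_matrix() for a in o]
    p=sum(l*(np.eye(3) if k<0 else M[k])[:,a] for k,a,l in LINK); return p,Re
def ik(p,Rt,q0,n=0,reg=0.0):
    best=None; rng=np.random.default_rng(0)
    for i in range(n+1):
        x0=np.clip(q0,LO+.01,HI-.01) if i==0 else rng.uniform(LO,HI)
        def f(q):
            pp,r=fk(q); return np.r_[(pp-p)*10,(r.inv()*Rt).as_rotvec()*3, reg*(q-q0)]
        o=least_squares(f,x0,bounds=(LO,HI)); 
        if best is None or o.cost<best.cost: best=o
    return best.x,fk(best.x)[0]-p,(fk(best.x)[1].inv()*Rt).magnitude()
def tool(th,yaw=0.,roll=0.):
    # th below horizontal, pointing +y; tool y=+x at yaw 0
    z=np.array([0,np.cos(th),-np.sin(th)]); y=np.array([1.,0,0]); x=np.cross(y,z)
    return R.from_euler('z',yaw)*R.from_matrix(np.c_[x,y,z])*R.from_euler('z',roll)
E
python3 - <<'E'
from kin import *
q0=np.array(load()[-1][0]); print(fk(q0)[0]-load()[-1][1])
yh=.137
for deg in (60,50,40,30):
  th=np.radians(deg)
  for x in (.48,.55):
   for name,tip in (('hook',[x,.184,.262]),('c.6',[x,yh-.185*np.cos(.6)+.01,.085+.185*np.sin(.6)-.02]),('c0',[x,-.035,.06])):
    Rt=tool(th); p=np.array(tip)-.199*Rt.as_matrix()[:,2]
    q,e,er=ik(p,Rt,q0,6,.01); print(deg,x,name,'p',p.round(3),'q',q.round(2),'err',np.linalg.norm(e).round(4),round(er,3))
E
```

```text
[-2.24692504e-05 -6.66525664e-05  2.64943308e-05]
60 0.48 hook p [0.48  0.084 0.434] q [-0.26  0.39  0.28  1.97 -0.8   0.97  0.53] err 0.0 0.0
60 0.48 c.6 p [ 0.48  -0.105  0.342] q [ 0.16  0.58  0.25  1.98 -0.77  0.99  0.95] err 0.0 0.0
60 0.48 c0 p [ 0.48  -0.135  0.232] q [ 0.31  0.77  0.11  2.   -0.83  0.79  1.12] err 0.0 0.0
60 0.55 hook p [0.55  0.084 0.434] q [-0.22  0.49  0.26  1.8  -0.77  1.04  0.48] err 0.0 0.0
60 0.55 c.6 p [ 0.55  -0.105  0.342] q [ 0.14  0.65  0.23  1.8  -0.75  1.05  0.84] err 0.0 0.0
60 0.55 c0 p [ 0.55  -0.135  0.232] q [ 0.26  0.82  0.13  1.82 -0.79  0.88  0.99] err 0.0 0.0
50 0.48 hook p [0.48  0.056 0.414] q [-0.12  0.45  0.25  2.01 -0.97  1.06  0.77] err 0.0 0.0
50 0.48 c.6 p [ 0.48  -0.134  0.322] q [ 0.29  0.66  0.21  1.94 -0.84  1.12  1.08] err 0.0 0.0
50 0.48 c0 p [ 0.48  -0.163  0.212] q [ 0.41  0.85  0.1   1.94 -0.87  0.96  1.22] err 0.0 0.0
50 0.55 hook p [0.55  0.056 0.414] q [-0.09  0.54  0.22  1.83 -0.93  1.11  0.68] err 0.0 0.0
50 0.55 c.6 p [ 0.55  -0.134  0.322] q [ 0.26  0.72  0.18  1.77 -0.83  1.17  0.96] err 0.0 0.0
50 0.55 c0 p [ 0
[... 505 characters left out ...]
 0.13  1.73 -0.89  1.29  1.05] err 0.0 0.0
40 0.55 c0 p [ 0.55  -0.187  0.188] q [ 0.45  0.99  0.06  1.69 -0.88  1.17  1.16] err 0.0 0.0
30 0.48 hook p [0.48  0.012 0.362] q [ 0.29  0.62 -0.09  2.04 -1.1   1.16  1.05] err 0.0 0.0
30 0.48 c.6 p [ 0.48  -0.178  0.269] q [ 0.49  0.86  0.1   1.85 -0.91  1.36  1.24] err 0.0 0.0
30 0.48 c0 p [ 0.48  -0.207  0.159] q [ 0.58  1.05  0.02  1.79 -0.88  1.25  1.32] err 0.0 0.0
30 0.55 hook p [0.55  0.012 0.362] q [ 0.22  0.69 -0.03  1.86 -1.1   1.23  0.95] err 0.0 0.0
30 0.55 c.6 p [ 0.55  -0.178  0.269] q [ 0.45  0.91  0.08  1.68 -0.93  1.4   1.11] err 0.0 0.0
30 0.55 c0 p [ 0.55  -0.207  0.159] q [ 0.53  1.09  0.02  1.62 -0.89  1.31  1.19] err 0.0 0.0
```

```bash
cat >> kin.py <<'E'
def rel(tip,th,yaw=0,s=None,T0=None):
    s=s or robot.read_state(); Rt=tool(th,yaw); p=np.array(tip)-.199*Rt.as_matrix()[:,2]
    R0=Rq(s['eef_rot']) if T0 is None else T0[1]; p0=s['eef_pos'] if T0 is None else T0[0]
    d=R0.inv().apply(p-p0)*1000; r=np.degrees((R0.inv()*Rt).as_rotvec()); return d.round(1),r.round(1),p
E
python3 - <<'E'
from kin import *
d,r,p=rel([.52,.205,.305],np.radians(60)); print(d,r,p,np.linalg.norm(d),np.linalg.norm(r))
E
```

```text
[-120.6  178.4  -66.2] [-14.6   3.9   4.7] [0.52       0.1055     0.47733906] 225.28506386354155 15.825928092848141
```

{"api": "step_arm", "payload": {
  "commands": [
    [[-30,45,-17],[-4,1,1]],
    [[-75,110,-41],[-9,2.5,3]],
    [[-110,160,-60],[-13,3.5,4.2]],
    [[-120.6,178.4,-66.2],[-14.6,3.9,4.7]],
    [[-120.6,178.4,-66.2],[-14.6,3.9,4.7]]
  ]
}}

```text
t: 2.95
eef_pos: [0.5234, 0.1083, 0.4767]
eef_rot: [-0.182, 0.682, 0.684, 0.183]
force: [0.0, 0.2, 0.2]
gripper_width: 0.0004
```

Run:
```python
from kin import *
s=log(); print('tip',(s['eef_pos']+.199*Rq(s['eef_rot']).as_matrix()[:,2]).round(4)); print(fk(s['q'])[0]-s['eef_pos'])
print(rel([.52,.20,.245],np.radians(60)))
for n in ('scene','top'):
    im,d=robot.grab_frame(n); cv2.imwrite(f'pics/{n}1.png',im[:,:,::-1])
```

```text
t 2.95 q [-0.334  0.408  0.344  1.811 -0.763  1.081  0.407] p [0.5234 0.1083 0.4767] w 0.0004 F [0.   0.15 0.19]
[[-0.003  1.     0.   ]
 [ 0.867  0.003  0.499]
 [ 0.499  0.002 -0.867]]
tip [0.5235 0.2075 0.3042]
[-5.04419768e-05 -4.95746785e-05  2.39428948e-05]
(array([-36.3,  -3.6,  47.5]), array([0. , 0.1, 0.2]), array([0.52      , 0.1005    , 0.41733906]))
```

View pics/scene1.png

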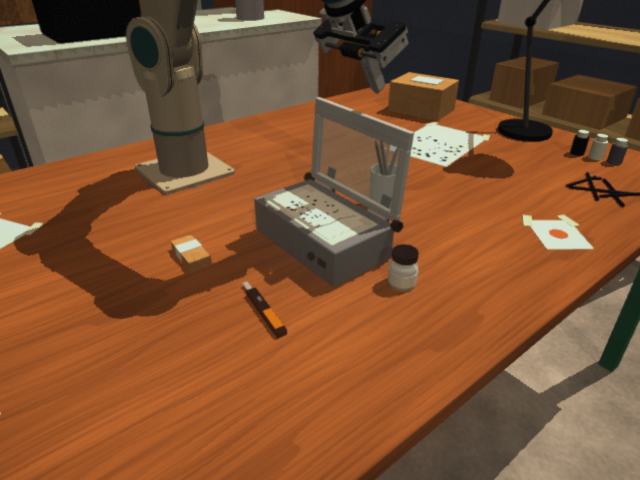

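View pics/top1.png

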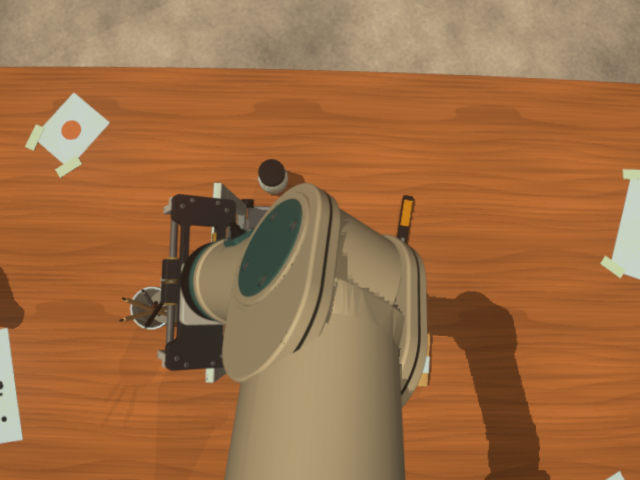

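{"api": "step_arm", "payload": {
  "commands": [
    [[-15,-1.5,20],[0,0,0]],
    [[-33,-3,45],[0,0,0]],
    [[-41,-3,56],[0,0,0]],
    [[-47,-3,53],[0,0,0]],
    [[-53.5,-3,49.5],[0,0,0]],
    [[-60,-3,46],[0,0,0]],
    [[-66,-3,43],[0,0,0]],
    [[-72,-3,40],[0,0,0]],
    [[-78,-3,36.5],[0,0,0]]
  ]
}}

```text
t: 4.18
eef_pos: [0.5189, 0.0605, 0.4091]
eef_rot: [-0.184, 0.68, 0.685, 0.185]
force: [-1.9, 2.0, 6.5]
gripper_width: 0.0002
```

Run:
```python
from kin import *
s=log(); print('tip',(s['eef_pos']+.199*Rq(s['eef_rot']).as_matrix()[:,2]).round(4))
for n in ('scene',):
    im,d=robot.grab_frame(n); cv2.imwrite(f'pics/{n}2.png',im[60:360,200:500,::-1].repeat(2,0).repeat(2,1))
```

```text
t 4.175 q [-0.22   0.486  0.322  1.907 -0.834  1.004  0.625] p [0.5189 0.0605 0.4091] w 0.0002 F [-1.88  2.03  6.53]
[[-0.007  1.     0.001]
 [ 0.864  0.006  0.504]
 [ 0.503  0.004 -0.864]]
tip [0.519  0.1607 0.2371]
```

View pics/scene2.png

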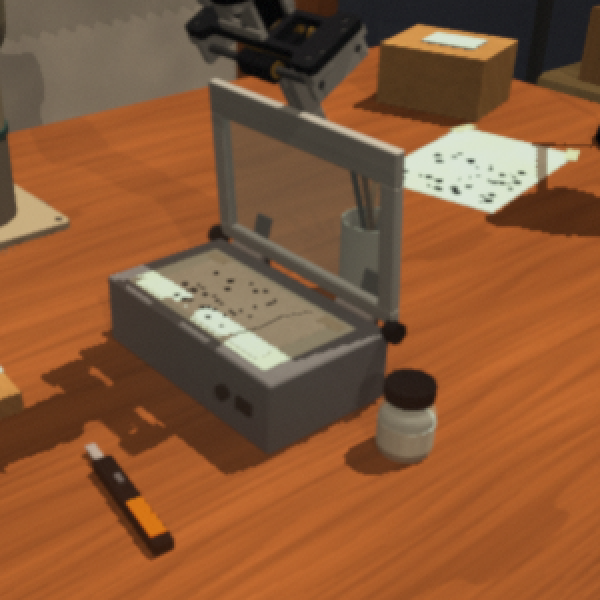

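{"api": "step_arm", "payload": {
  "commands": [
    [[-5,0,-5.3],[0,0,0]],
    [[-11.1,0,-8.8],[0,0,0]],
    [[-17.1,0,-12.3],[0,0,0]],
    [[-23.7,0,-15],[0,0,0]],
    [[-30.2,0,-17.6],[0,0,0]]
  ]
}}

```text
t: 4.85
eef_pos: [0.5189, 0.0246, 0.407]
eef_rot: [-0.183, 0.681, 0.685, 0.183]
force: [0.5, 2.3, -2.0]
gripper_width: 0.0006
```

```bash
cat >> kin.py <<'E'
def phi(save=None):
    im,d=robot.grab_frame('scene')
    if save: cv2.imwrite(f'pics/{save}.png',im[60:360,200:500,::-1].repeat(2,0).repeat(2,1))
    # points: x within platen span, choose those near cylinder about hinge
    v,u=np.nonzero(d>0); W=world('scene',np.c_[u,v],d[v,u])
    rr=np.hypot(W[:,1]-.137,W[:,2]-.085); a=np.arctan2(W[:,2]-.085,-(W[:,1]-.137))
    # side frame bars (opaque): near x ends and lip bar
    k=(((W[:,0]>.395)&(W[:,0]<.415))|((W[:,0]>.635)&(W[:,0]<.655)))&(rr>.06)&(rr<.19)&(W[:,2]>.09)
    h,e=np.histogram(a[k],bins=np.arange(0,1.9,.02)); i=h.argmax(); kk=k&(abs(a-(e[i]+.01))<.06)
    print('phi',round(np.median(a[kk]),3),'n',kk.sum(),'t',robot.read_state()['t']); return W,a,rr
E
python3 - <<'E'
from kin import *
s=log(); print('tip',(s['eef_pos']+.199*Rq(s['eef_rot']).as_matrix()[:,2]).round(4))
phi('scene3')
E
```

```text
t 4.85 q [-0.161  0.494  0.336  1.9   -0.813  1.036  0.674] p [0.5189 0.0246 0.407 ] w 0.0006 F [ 0.52  2.35 -2.  ]
[[-0.005  1.    -0.001]
 [ 0.866  0.005  0.5  ]
 [ 0.5    0.001 -0.866]]
tip [0.5186 0.1242 0.2348]
phi 1.275 n 717 t 4.9
```

View pics/scene3.png

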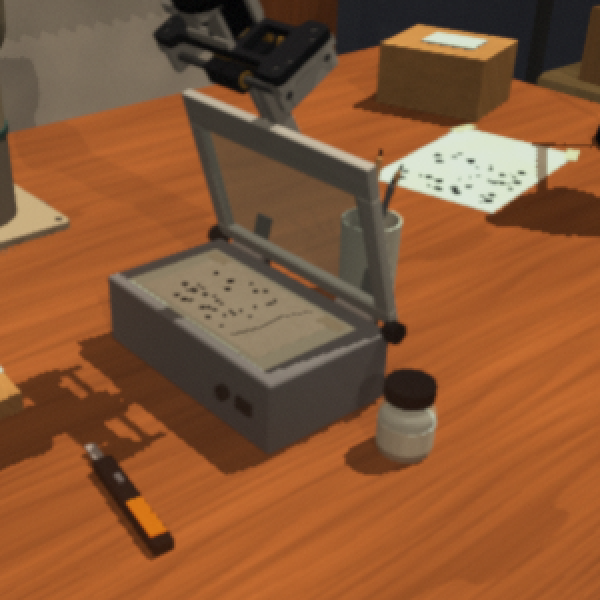

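{"api": "step_arm", "payload": {
  "commands": [
    [[-7.1,0,-1.8],[0,0,0]],
    [[-14.1,0,-3.5],[0,0,0]],
    [[-20.9,0,-5.7],[0,0,0]],
    [[-27.7,0,-7.9],[0,0,0]],
    [[-12,0,-7],[0,0,0]],
    [[4,0,-27],[0,0,0]],
    [[14.5,0,-55],[0,0,0]]
  ]
}}

```text
t: 5.78
eef_pos: [0.5188, 0.0117, 0.463]
eef_rot: [-0.184, 0.68, 0.685, 0.183]
force: [-0.0, -1.6, 0.8]
gripper_width: 0.0002
```

Run:
```python
from kin import *
s=log(); print('tip',(s['eef_pos']+.199*Rq(s['eef_rot']).as_matrix()[:,2]).round(4))
phi('scene4')
for tip,th in (([.52,.03,.31],55),([.52,-.04,.29],50),([.52,-.085,.24],45),([.52,-.095,.19],40),([.52,-.09,.15],40),([.52,-.03,.145],40),([.52,.0,.15],40)):
    d,r,p=rel(tip,np.radians(th),s=s); print(tip,th,d,r)
```

```text
t 5.775 q [-0.164  0.428  0.369  1.828 -0.742  1.151  0.587] p [0.5188 0.0117 0.463 ] w 0.0002 F [-0.02 -1.65  0.78]
[[-0.007  1.    -0.003]
 [ 0.866  0.007  0.501]
 [ 0.501  0.001 -0.866]]
tip [0.5183 0.1114 0.2907]
phi 1.084 n 558 t 5.825
[0.52, 0.03, 0.31] 55 [-78.    0.6 -56.7] [-0.2  4.9  0.4]
[0.52, -0.04, 0.29] 50 [-1.658e+02 -1.000e-01 -7.220e+01] [-0.2  9.9  0.4]
[0.52, -0.085, 0.24] 45 [-246.7   -0.5  -47.7] [-0.2 14.9  0.4]
[0.52, -0.095, 0.19] 40 [-297.    -0.8   -4.3] [-0.2 19.9  0.4]
[0.52, -0.09, 0.15] 40 [-312.7   -0.8   32.9] [-0.2 19.9  0.4]
[0.52, -0.03, 0.145] 40 [-263.3   -0.4   67.3] [-0.2 19.9  0.4]
[0.52, 0.0, 0.15] 40 [-2.348e+02 -1.000e-01  7.800e+01] [-0.2 19.9  0.4]
```

{"api": "step_arm", "payload": {
  "commands": [
    [[-35,0,-27],[0,2.5,0]],
    [[-78,0,-57],[0,5,0.4]],
    [[-122,0,-66],[0,7.5,0.4]],
    [[-166,0,-72],[0,10,0.4]],
    [[-207,0,-62],[0,12.5,0.4]],
    [[-247,0,-48],[0,15,0.4]],
    [[-275,0,-26],[0,17.5,0.4]],
    [[-297,0,-4],[0,20,0.4]]
  ]
}}

```text
t: 6.82
eef_pos: [0.5207, -0.2492, 0.3158]
eef_rot: [-0.3, 0.641, 0.64, 0.298]
force: [0.4, 0.7, 0.5]
gripper_width: 0.0004
```

Run:
```python
from kin import *
s=log(); print('tip',(s['eef_pos']+.199*Rq(s['eef_rot']).as_matrix()[:,2]).round(4))
phi('scene5')
for tip,th in (([.52,-.09,.15],40),([.52,-.03,.145],40),([.52,.0,.15],40)):
    d,r,p=rel(tip,np.radians(th),s=s); print(tip,th,d,r)
```

```text
t 6.825 q [ 0.41   0.83   0.315  1.65  -0.854  1.482  1.144] p [ 0.5207 -0.2492  0.3158] w 0.0004 F [0.38 0.75 0.45]
[[ 0.003  1.    -0.001]
 [ 0.642 -0.001  0.767]
 [ 0.767 -0.003 -0.642]]
tip [ 0.5205 -0.0967  0.188 ]
phi 0.971 n 441 t 6.875
[0.52, -0.09, 0.15] 40 [-24.7  -0.6  29.5] [-0.1 -0.1 -0.1]
[0.52, -0.03, 0.145] 40 [10.  -0.7 78.7] [-0.1 -0.1 -0.1]
[0.52, 0.0, 0.15] 40 [33.1 -0.7 98.5] [-0.1 -0.1 -0.1]
```

View pics/scene5.png

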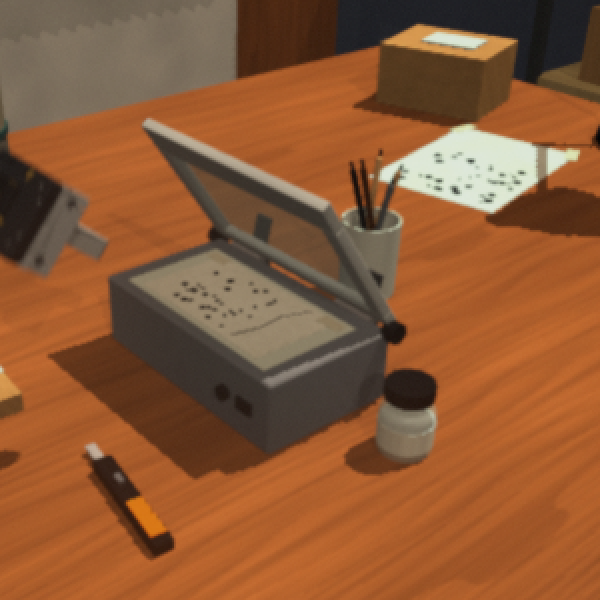

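{"api": "step_arm", "payload": {
  "commands": [
    [[8,0,20],[0,0,0]],
    [[20,0,48],[0,0,0]],
    [[30,0,72],[0,0,0]],
    [[36,0,85],[0,0,0]],
    [[36,0,85],[0,0,0]]
  ]
}}

```text
t: 7.5
eef_pos: [0.5207, -0.1595, 0.2904]
eef_rot: [-0.3, 0.641, 0.641, 0.298]
force: [-0.3, -0.4, 0.1]
gripper_width: 0.0006
```

Run:
```python
from kin import *
s=log(); print('tip',(s['eef_pos']+.199*Rq(s['eef_rot']).as_matrix()[:,2]).round(4))
phi('scene6')
```

```text
t 7.5 q [ 0.299  0.812  0.274  1.803 -0.946  1.332  1.169] p [ 0.5207 -0.1595  0.2904] w 0.0006 F [-0.26 -0.44  0.08]
[[ 0.001  1.    -0.003]
 [ 0.642  0.002  0.766]
 [ 0.766 -0.002 -0.642]]
tip [ 0.5202 -0.007   0.1626]
phi 0.877 n 329 t 7.55
```

View pics/scene6.png

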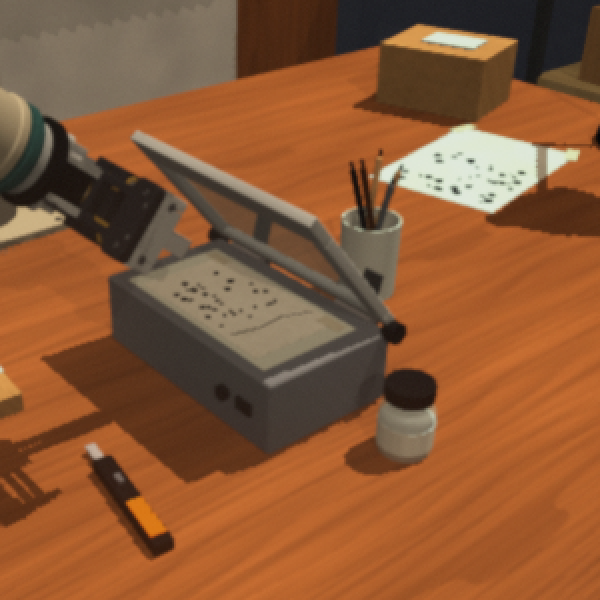

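{"api": "step_arm", "payload": {
  "commands": [
    [[0,0,0],[0,0,0]],
    [[0,0,0],[0,0,0]],
    [[0,0,0],[0,0,0]],
    [[0,0,0],[0,0,0]],
    [[0,0,0],[0,0,0]],
    [[0,0,0],[0,0,0]],
    [[0,0,0],[0,0,0]],
    [[0,0,0],[0,0,0]],
    [[0,0,0],[0,0,0]],
    [[0,0,0],[0,0,0]]
  ]
}}

```text
t: 8.8
eef_pos: [0.5204, -0.1607, 0.2899]
eef_rot: [-0.3, 0.641, 0.64, 0.298]
force: [0.6, -0.1, -0.2]
gripper_width: 0.0009
```

Run:
```python
from kin import *
s=log()
phi('scene7')
```

```text
t 8.8 q [ 0.301  0.813  0.275  1.803 -0.946  1.332  1.169] p [ 0.5204 -0.1607  0.2899] w 0.0009 F [ 0.61 -0.11 -0.24]
[[ 0.002  1.    -0.001]
 [ 0.642 -0.     0.767]
 [ 0.767 -0.003 -0.642]]
phi 0.666 n 66 t 8.85
```

{"api": "step_arm", "payload": {
  "commands": [
    [[0,0,0],[0,0,0]],
    [[0,0,0],[0,0,0]],
    [[0,0,0],[0,0,0]],
    [[0,0,0],[0,0,0]],
    [[0,0,0],[0,0,0]],
    [[0,0,0],[0,0,0]]
  ]
}}

```text
t: 9.6
eef_pos: [0.5204, -0.1608, 0.2897]
eef_rot: [-0.3, 0.641, 0.64, 0.298]
force: [-0.4, -0.6, -2.3]
gripper_width: 0.0005
```

Run:
```python
from kin import *
s=log()
phi('scene8')
```

```text
t 9.6 q [ 0.301  0.813  0.275  1.803 -0.946  1.332  1.169] p [ 0.5204 -0.1608  0.2897] w 0.0005 F [-0.38 -0.58 -2.3 ]
[[ 0.003  1.    -0.001]
 [ 0.643 -0.001  0.766]
 [ 0.766 -0.003 -0.643]]
phi 0.621 n 114 t 9.65
```

View pics/scene8.png

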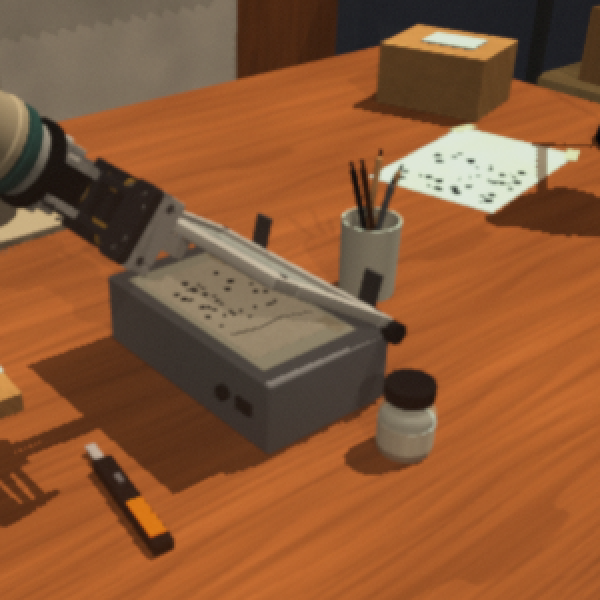

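Run:
```python
from kin import *
s=robot.read_state(); M=Rq(s['eef_rot']).as_matrix()
lip=lambda f:np.array([0,-.185*np.cos(f),.185*np.sin(f)])
for f in np.arange(.58,-.07,-.02):
    d=M.T@(lip(f)-lip(.58))*1000; print(round(f,2),d.round(1))
```

```text
0.58 [0. 0. 0.]
0.56 [-3.7  0.   0.5]
0.54 [-7.3  0.   1. ]
0.52 [-11.    0.    1.6]
0.5 [-14.6   0.    2.3]
0.48 [-18.2   0.1   3.1]
0.46 [-21.8   0.1   3.9]
0.44 [-25.4   0.1   4.8]
0.42 [-29.    0.1   5.8]
0.4 [-32.5   0.1   6.9]
0.38 [-36.1   0.1   8. ]
0.36 [-39.6   0.1   9.2]
0.34 [-43.    0.1  10.4]
0.32 [-46.5   0.1  11.8]
0.3 [-49.9   0.1  13.2]
0.28 [-53.3   0.2  14.6]
0.26 [-56.7   0.2  16.2]
0.24 [-60.    0.2  17.8]
0.22 [-63.3   0.2  19.4]
0.2 [-66.6   0.2  21.2]
0.18 [-69.8   0.2  23. ]
0.16 [-73.    0.2  24.8]
0.14 [-76.2   0.2  26.8]
0.12 [-79.3   0.2  28.8]
0.1 [-82.4   0.3  30.8]
0.08 [-85.4   0.3  32.9]
0.06 [-88.4   0.3  35.1]
0.04 [-91.4   0.3  37.3]
0.02 [-94.3   0.3  39.6]
-0.0 [-97.1   0.3  42. ]
-0.02 [-99.9   0.3  44.4]
-0.04 [-102.7    0.3   46.8]
-0.06 [-105.4    0.3   49.4]
```

{"api": "step_arm", "payload": {
  "commands": [
    [[0,0,0],[0,0,0]],
    [[0,0,0],[0,0,0]],
    [[0,0,0],[0,0,0]],
    [[-1,0,0.1],[0,0,0]],
    [[-2.5,0,0.3],[0,0,0]],
    [[-4.4,0,0.6],[0,0,0]],
    [[-6.2,0,0.9],[0,0,0]],
    [[-8,0,1.1],[0,0,0]],
    [[-9.9,0,1.4],[0,0,0]],
    [[-11.7,0,1.8],[0,0,0]],
    [[-13.5,0,2.1],[0,0,0]],
    [[-15.3,0,2.5],[0,0,0]],
    [[-17,0,2.9],[0,0,0]],
    [[-18.8,0,3.2],[0,0,0]],
    [[-20.6,0,3.6],[0,0,0]],
    [[-22.4,0,4.1],[0,0,0]],
    [[-24.2,0,4.5],[0,0,0]],
    [[-26,0,5],[0,0,0]],
    [[-27.8,0,5.5],[0,0,0]],
    [[-29,0,5.8],[0,0,0]]
  ]
}}

```text
t: 12.15
eef_pos: [0.5203, -0.1749, 0.2638]
eef_rot: [-0.3, 0.641, 0.64, 0.298]
force: [-0.2, -0.1, -1.3]
gripper_width: 0.0005
```

Run:
```python
from kin import *
s=log(); print('tip',(s['eef_pos']+.199*Rq(s['eef_rot']).as_matrix()[:,2]).round(4))
W,a,rr=phi('scene9')
k=(W[:,0]>.395)&(W[:,0]<.655)&(rr>.16)&(rr<.205)&(a>.05)&(a<1); h,e=np.histogram(a[k],bins=np.arange(0,1,.03)); print([(round(x,2),int(c)) for x,c in zip(e,h) if c>20])
```

```text
t 12.15 q [ 0.326  0.861  0.272  1.789 -0.948  1.32   1.208] p [ 0.5203 -0.1749  0.2638] w 0.0005 F [-0.21 -0.07 -1.32]
[[ 0.002  1.    -0.001]
 [ 0.642 -0.     0.766]
 [ 0.766 -0.003 -0.642]]
tip [ 0.52   -0.0224  0.136 ]
phi 0.472 n 284 t 12.2
[(np.float64(0.3), 26), (np.float64(0.33), 38), (np.float64(0.36), 31), (np.float64(0.39), 124), (np.float64(0.42), 158), (np.float64(0.45), 320)]
```

View pics/scene9.png

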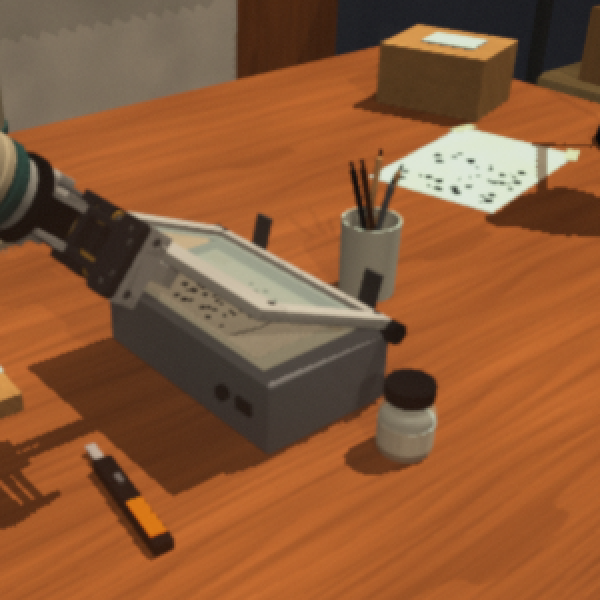

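{"api": "step_arm", "payload": {
  "commands": [
    [[-1.8,0,0.5],[0,0,0]],
    [[-3.5,0,1.1],[0,0,0]],
    [[-5.3,0,1.6],[0,0,0]],
    [[-7.1,0,2.2],[0,0,0]],
    [[-8.9,0,2.8],[0,0,0]],
    [[-10.6,0,3.4],[0,0,0]],
    [[-12.3,0,4],[0,0,0]],
    [[-14,0,4.6],[0,0,0]],
    [[-15.8,0,5.3],[0,0,0]],
    [[-17.5,0,6],[0,0,0]],
    [[-19.2,0,6.7],[0,0,0]],
    [[-20.9,0,7.4],[0,0,0]],
    [[-22.6,0,8.1],[0,0,0]],
    [[-24.3,0,8.8],[0,0,0]],
    [[-26,0,9.6],[0,0,0]],
    [[-27.7,0,10.4],[0,0,0]],
    [[-29.4,0,11.2],[0,0,0]],
    [[-31,0,12],[0,0,0]],
    [[-32.7,0,12.8],[0,0,0]],
    [[-34.3,0,13.6],[0,0,0]]
  ]
}}

```text
t: 14.7
eef_pos: [0.5202, -0.1865, 0.2288]
eef_rot: [-0.3, 0.641, 0.64, 0.298]
force: [-0.7, 0.3, -2.3]
gripper_width: 0.001
```

Run:
```python
from kin import *
s=log(); print('tip',(s['eef_pos']+.199*Rq(s['eef_rot']).as_matrix()[:,2]).round(4))
W,a,rr=phi('scene10')
```

```text
t 14.7 q [ 0.348  0.923  0.264  1.775 -0.958  1.296  1.254] p [ 0.5202 -0.1865  0.2288] w 0.001 F [-0.7   0.33 -2.33]
[[ 0.002  1.    -0.001]
 [ 0.642 -0.     0.767]
 [ 0.767 -0.003 -0.642]]
tip [ 0.52   -0.0339  0.101 ]
phi 0.273 n 463 t 14.75
```

View pics/scene10.png

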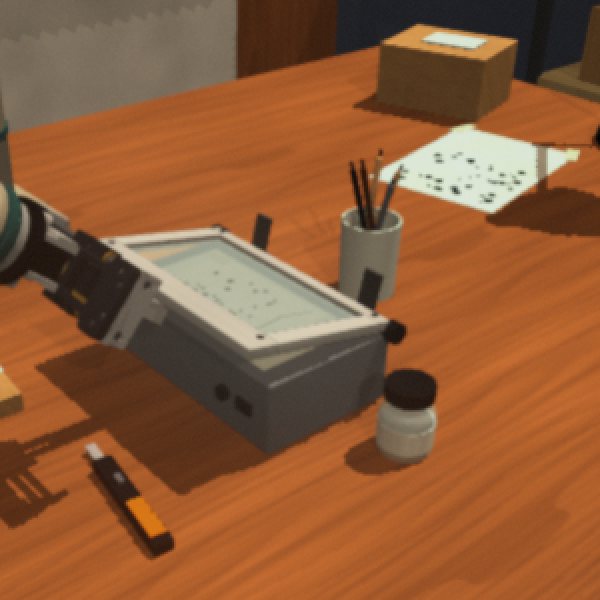

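{"api": "step_arm", "payload": {
  "commands": [
    [[-1.7,0,0.9],[0,0,0]],
    [[-3.3,0,1.8],[0,0,0]],
    [[-4.9,0,2.7],[0,0,0]],
    [[-6.5,0,3.6],[0,0,0]],
    [[-8.1,0,4.5],[0,0,0]],
    [[-9.7,0,5.4],[0,0,0]],
    [[-11.3,0,6.4],[0,0,0]],
    [[-12.9,0,7.4],[0,0,0]],
    [[-14.5,0,8.4],[0,0,0]],
    [[-16,0,9.4],[0,0,0]],
    [[-17.5,0,10.4],[0,0,0]],
    [[-19.1,0,11.4],[0,0,0]],
    [[-20.6,0,12.4],[0,0,0]],
    [[-22.1,0,13.5],[0,0,0]]
  ]
}}

```text
t: 16.5
eef_pos: [0.5201, -0.1903, 0.2032]
eef_rot: [-0.3, 0.641, 0.64, 0.298]
force: [-0.3, 0.4, -2.5]
gripper_width: 0.0008
```

Run:
```python
from kin import *
s=log(); print('tip',(s['eef_pos']+.199*Rq(s['eef_rot']).as_matrix()[:,2]).round(4))
W,a,rr=phi('scene11')
```

```text
t 16.5 q [ 0.359  0.966  0.256  1.769 -0.97   1.273  1.285] p [ 0.5201 -0.1903  0.2032] w 0.0008 F [-0.25  0.36 -2.47]
[[ 0.002  1.    -0.001]
 [ 0.642 -0.     0.767]
 [ 0.767 -0.003 -0.642]]
tip [ 0.5199 -0.0378  0.0754]
phi 0.133 n 560 t 16.55
```

View pics/scene11.png

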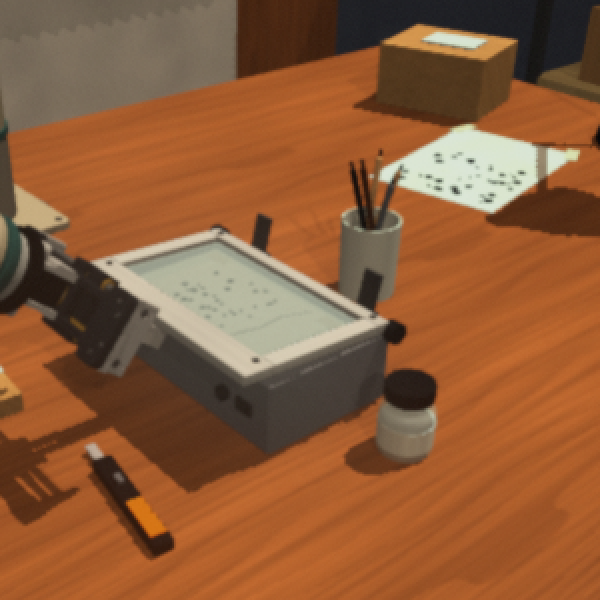

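{"api": "step_arm", "payload": {
  "commands": [
    [[-0.8,0,0.6],[0,0,0]],
    [[-1.5,0,1.3],[0,0,0]],
    [[-2.3,0,1.9],[0,0,0]],
    [[-3.1,0,2.6],[0,0,0]],
    [[-3.8,0,3.2],[0,0,0]],
    [[-4.6,0,3.9],[0,0,0]],
    [[-5.4,0,4.5],[0,0,0]],
    [[-6.1,0,5.1],[0,0,0]],
    [[-6.9,0,5.8],[0,0,0]],
    [[-7.7,0,6.4],[0,0,0]],
    [[-8.4,0,7.1],[0,0,0]],
    [[-9.2,0,7.7],[0,0,0]]
  ]
}}

```text
t: 18.05
eef_pos: [0.5201, -0.1903, 0.1915]
eef_rot: [-0.3, 0.641, 0.64, 0.299]
force: [-0.4, -1.4, 0.1]
gripper_width: 0.0007
```

Run:
```python
from kin import *
s=log(); print('tip',(s['eef_pos']+.199*Rq(s['eef_rot']).as_matrix()[:,2]).round(4))
W,a,rr=phi('scene12')
```

```text
t 18.05 q [ 0.362  0.985  0.25   1.767 -0.977  1.262  1.299] p [ 0.5201 -0.1903  0.1915] w 0.0007 F [-0.37 -1.44  0.13]
[[ 0.002  1.    -0.001]
 [ 0.642 -0.     0.767]
 [ 0.767 -0.002 -0.642]]
tip [ 0.5199 -0.0377  0.0638]
phi 0.075 n 520 t 18.1
```

{"api": "step_arm", "payload": {
  "commands": [
    [[-0.8,0,0.6],[0,0,0]],
    [[-1.5,0,1.3],[0,0,0]],
    [[-2.3,0,1.9],[0,0,0]],
    [[-3.1,0,2.6],[0,0,0]],
    [[-3.8,0,3.2],[0,0,0]],
    [[-4.6,0,3.9],[0,0,0]],
    [[-5.4,0,4.5],[0,0,0]],
    [[-6.1,0,5.1],[0,0,0]]
  ]
}}

```text
t: 19.1
eef_pos: [0.5201, -0.1903, 0.1833]
eef_rot: [-0.3, 0.641, 0.64, 0.298]
force: [0.3, -0.0, -0.1]
gripper_width: 0.0004
```

Run:
```python
from kin import *
s=log(); print('tip',(s['eef_pos']+.199*Rq(s['eef_rot']).as_matrix()[:,2]).round(4))
W,a,rr=phi('scene13')
im,d=robot.grab_frame('top'); v,u=np.nonzero(d>0); T=world('top',np.c_[u,v],d[v,u])
for y in (.12,.09,.06,.03,0,-.03,-.04):
    for nm,X in (('top',T),('scene',W)):
        for lo,hi in ((.395,.415),(.635,.655)):
            k=(X[:,0]>lo)&(X[:,0]<hi)&(abs(X[:,1]-y)<.008)&(X[:,2]>.07); print(y,nm,lo,k.sum(),np.median(X[k,2]).round(4) if k.any() else None,end=' | ')
    print()
```

```text
t 19.1 q [ 0.364  0.998  0.247  1.766 -0.982  1.253  1.308] p [ 0.5201 -0.1903  0.1833] w 0.0004 F [ 0.35 -0.05 -0.13]
[[ 0.002  1.    -0.001]
 [ 0.642 -0.     0.766]
 [ 0.766 -0.003 -0.642]]
tip [ 0.5198 -0.0378  0.0555]
phi 0.074 n 539 t 19.15
0.12 top 0.395 125 0.0965 | 0.12 top 0.635 114 0.0958 | 0.12 scene 0.395 38 0.0956 | 0.12 scene 0.635 42 0.0961 | 
0.09 top 0.395 127 0.0958 | 0.09 top 0.635 109 0.0948 | 0.09 scene 0.395 49 0.0945 | 0.09 scene 0.635 26 0.0958 | 
0.06 top 0.395 127 0.0954 | 0.06 top 0.635 110 0.0951 | 0.06 scene 0.395 48 0.0943 | 0.06 scene 0.635 31 0.096 | 
0.03 top 0.395 122 0.096 | 0.03 top 0.635 110 0.0951 | 0.03 scene 0.395 47 0.0949 | 0.03 scene 0.635 31 0.0957 | 
0 top 0.395 118 0.0956 | 0 top 0.635 107 0.0951 | 0 scene 0.395 50 0.0944 | 0 scene 0.635 30 0.0961 | 
-0.03 top 0.395 121 0.0964 | -0.03 top 0.635 113 0.096 | -0.03 scene 0.395 37 0.0954 | -0.03 scene 0.635 60 0.096 | 
-0.04 top 0.395 109 0.0965 | -0.04 top 0.635 105 0.0959 | -0.04 scene 0.395 36 0.0953 | -0.04 scene 0.635 58 0.0959 |
```

View pics/scene13.png

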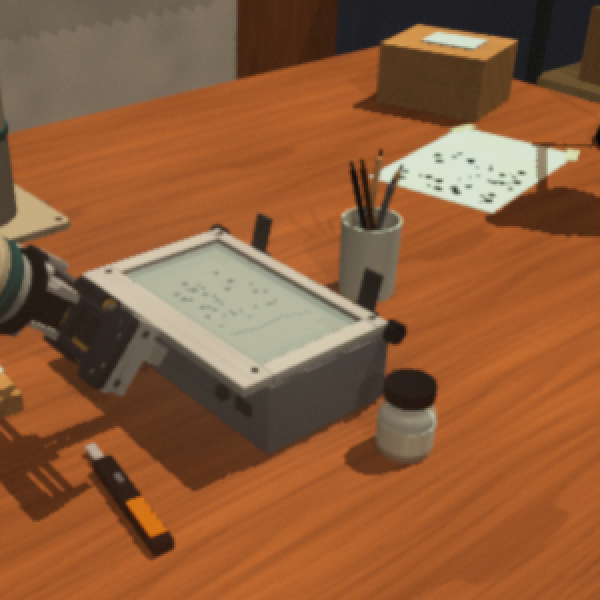

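{"api": "step_arm", "payload": {
  "commands": [
    [[-6,0,-8],[0,0,0]],
    [[-15,0,-20],[0,0,0]],
    [[-22,0,-35],[0,0,0]],
    [[-25,0,-65],[0,0,0]],
    [[-25,0,-95],[0,0,0]],
    [[-25,0,-110],[0,0,0]],
    [[-25,0,-110],[0,0,0]],
    [[-25,0,-110],[0,0,0]]
  ]
}}

```text
t: 20.2
eef_pos: [0.5202, -0.2897, 0.2344]
eef_rot: [-0.301, 0.641, 0.64, 0.298]
force: [-0.6, -0.0, 0.1]
gripper_width: 0.0003
```

Run:
```python
from kin import *
s=log(); print('tip',(s['eef_pos']+.199*Rq(s['eef_rot']).as_matrix()[:,2]).round(4))
W,a,rr=phi('scene14')
for n in ('top','scene'):
    im,d=robot.grab_frame(n)
    for t in ['pencil_jar','ink_bottle','charcoal_carton','craft_knife']:
        for r in robot.cut_out(n,t)[:1]:
            m=r['mask']&(d>0); v,u=np.nonzero(m); P=world(n,np.c_[u,v],d[m]); print(n,t,round(r['confidence'],2),'med',np.round(np.median(P,0),3),np.round(r['rect']))
```

```text
t 20.2 q [ 0.471  0.975  0.306  1.594 -0.86   1.443  1.237] p [ 0.5202 -0.2897  0.2344] w 0.0003 F [-0.61 -0.02  0.14]
[[ 0.002  1.    -0.002]
 [ 0.641  0.     0.768]
 [ 0.768 -0.003 -0.641]]
tip [ 0.5197 -0.137   0.1068]
phi 0.072 n 552 t 20.25
top pencil_jar 0.73 med [0.481 0.292 0.072] [154. 307.  66.  41.]
top ink_bottle 0.9 med [0.715 0.093 0.072] [272. 177.  28.  36.]
top charcoal_carton 0.74 med [ 0.393 -0.173  0.022] [413. 359.  33.  60.]
top craft_knife 0.93 med [ 0.623 -0.151  0.013] [402. 238.  17.  82.]
scene ink_bottle 0.63 med [0.737 0.08  0.048] [403. 268.  29.  47.]
scene charcoal_carton 0.85 med [ 0.429 -0.189  0.019] [189. 256.  43.  33.]
scene craft_knife 0.57 med [ 0.643 -0.158  0.013] [264. 312.  46.  56.]
```

View pics/scene14.png

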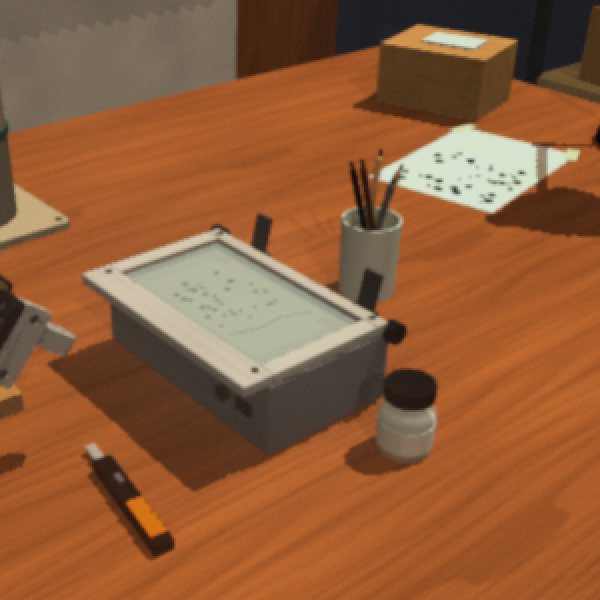

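The picture shows the platen lying flat on the box (lip corners at about (85,275) and (250,385) in the crop). The fingers are clear of it at (60,340), and the desk things are where they were, so I'm handing in.

```bash
python3 -c "
from plant import robot
print(robot.hand_in())"
```

```text
the job is handed in; nothing more can be done
None
```

The platen is shut on the light box and the job is handed in, at about 20.6 s of the 48 s. No verdict was reported.

**What I did:** I hooked the closed fingers over the platen's top edge from the front and pulled it past upright to about 1.1 rad. I then lifted the fingers clear, and it sank by itself from about 1.08 to 0.67 rad. While it fell I moved the hand round to the front and under the lip. It landed on the side of the fingers at about 0.55–0.6 rad, where the force sensor read about 2.3 N. After that I lowered it along its arc at about 0.08 rad/s until the load came off the fingers, then backed away.

**Last checks:**
- **Platen:** both cameras show its top surface level, with heights between 94 and 97 mm from hinge to lip on both sides. My angle estimate read 0.07 rad with the platen shut. It measures the upper face, so the 12 mm thickness adds an offset.
- **Robot:** the force on the hand was at noise level, and the fingers stood clear of the lip.
- **Desk things:** in the top view all four were within 2 mm of where they started. In the scene view the carton read about 20 mm off and the jar was not found at the end. The arm was next to the carton in that view and probably hid part of it, and the top view had it 2 mm from its start.

**One surprise:** early in the pull the force rose to about 6.5 N upward on the hand. That was more than I expected and probably friction at the top edge. It went away once the platen passed upright, and all readings were far below the 25 N limit.

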